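# Put the graphite moulds away in their own trays

### The job

After a glass-working class the four hollow graphite moulds (small round, large round, square, hexagonal) stand scattered about the bench: put each one away in the low wooden tray whose recess has its own outline and size, standing upright, hollow up, flat on the floor of the recess. Graphite chips, so set them down gently and do not drop them. Leave the metal tin and the solid graphite block where they stand.

Things in the scene. Friction and masses are not known exactly. Their poses are not given: they have to be found in the camera images.
- mould_small_round: Small round graphite mould: a dark grey upright cup, 36 mm outside diameter, 50 mm high, 6 mm wall, hollow open at the top, weighs about 70 g. Origin: centre of its underside; z up.
- mould_large_round: Large round graphite mould: a dark grey upright cup, 58 mm outside diameter, 50 mm high, 8 mm wall, hollow open at the top, about 160 g. Origin: centre of its underside; z up.
- mould_square: Square graphite mould: a dark grey upright square cup, 46 x 46 mm outside, 50 mm high, 8 mm wall, hollow open at the top, about 120 g. Origin: centre of its underside; x and y are square to its faces, z up.
- mould_hex: Hexagonal graphite mould: a dark grey upright six-sided cup, 46 mm across flats (53 mm across corners), 50 mm high, 8 mm wall, hollow open at the top, about 110 g. Origin: centre of its underside; x is square to one of its flats (so flats face 0, 60, 120 degrees ... from x), z up.
- tray_small_round: Low round wooden tray, the smaller of the two round ones: 72 mm outside diameter, 14 mm high, with a round recess 52 mm in diameter whose floor is 6 mm above the bench (8 mm deep). Fixed to the bench. Origin: centre of its underside, at bench level; z up.
- tray_large_round: Low round wooden tray, the larger of the two round ones: 94 mm outside diameter, 14 mm high, with a round recess 74 mm in diameter whose floor is 6 mm above the bench (8 mm deep). Fixed to the bench. Origin: centre of its underside, at bench level; z up.
- tray_square: Low square wooden tray: 82 x 82 mm outside, 14 mm high, with a square recess 62 x 62 mm whose floor is 6 mm above the bench (8 mm deep). The square mould goes in only when turned to match, give or take 15 degrees. Fixed to the bench. Origin: centre of its underside, at bench level; x and y are square to its sides, z up.
- tray_hex: Low hexagonal wooden tray: 82 mm across flats outside (95 mm across corners), 14 mm high, with a hexagonal recess 62 mm across flats whose floor is 6 mm above the bench (8 mm deep). The hexagonal mould fits in it at any turn. Fixed to the bench. Origin: centre of its underside, at bench level; x is square to one of its flats, z up.
- tin: Bystander: a closed round bright metal tin with a lid, 47 mm in diameter, 44 mm high, standing loose on the bench. Not to be moved. Origin: centre of its underside.
- block: Bystander: a solid dark grey graphite block without any hollow, 70 x 32 mm (along its x and y), 28 mm high, loose on the bench. Not to be moved. Origin: centre of its underside.
Mind the look-alikes: they are no part of the job. Leave any green look-alike of the mould_small_round alone.

How it is judged:
By the outcome, as a careful person would: the job done as asked, in the order asked, and still so for the second after the job is handed in, with the robot touching nothing.
It also fails if it takes over 109 s, if anything falls off the work surface, if the arm or the gripper's body presses on something with over 40 N, if the wrist force passes 120 N, or if a joint passes its speed limit or range.

### The arm

A 6-joint arm with a two-finger parallel gripper is mounted at the origin on the work surface. World frame = base frame: x ahead of the robot, y to its left, z up, the work surface at z = 0. Lengths are in m, angles in rad, forces in N, time in s.
With the tool pointing down it reaches from about 0.425 to 0.95 m from the base axis. Payload 3.5 kg.
Tool frame: the origin (TCP) lies at the very end of the fingers, on their centre line; the grasp point (between the pads) lies 19 mm behind it (ctrl.grip_point_offset is the distance from the TCP to the grasp point, in m); z points along the fingers, y is the line along which they close (so a half turn about z gives the same grasp; the last joint's range is limited). The gripper opens to 85 mm and grips with 20 to 120 N. Pads are 22 mm wide; open, the fingers measure 114 mm over their backs; the gripper's body (76 mm by 85 mm) begins 54 mm behind the grasp point. The pads swing forward as they close: fully open they stand 13 mm farther back than shut.
Start: joints at [-1.328, 0.286, 1.577, -0, 1.279, -0.15], TCP at [0.258, -0.624, 0.231] pointing down, gripper open.
Joint ranges: [-2.77, 2.77], [-0.9, 2.22], [0.21, 2.48], [-1.53, 4.67], [0.24, 2.81], [-2.84, 2.84]. Speed limits (rad/s): [2.79, 2.79, 3.14, 3.14, 3.14, 3.14].

### API

Orientations are given as a unit quaternion [x, y, z, w].
In Python, from plant import ctrl gives the robot as it stands. The module is installed in compiled form; this text tells all that it offers.
- The arm moves only by the shell command python3 -m pendant 'ROWS' [OPENING] [FORCE]. ROWS is JSON, a list of rows, each an object of numbers: "dx", "dy", "dz": the shift along the tool's x, y, z in cm; "twist": the turn about the tool's z in degrees. A call has 1 to 10 rows; each row is the pose to reach, as a shift and turn from the pose commanded when the call began, along the tool's axes at that moment; what a row does not reach only later rows make up. A row lasts 1/8 s, in which the tool goes at most 62.5 mm and 10.7 degrees, less where a joint would pass 70% of its speed; a pose out of reach is approached as far as the arm can. A call with a gripper value outside its range is refused whole. OPENING is the opening in per cent of the stroke, from 0 (shut) to 100 (fully open), set as the call begins (- or left out, the last holds). The fingers move at their own pace and stop on an object; FORCE is the grip in N (left out, the last holds). Time passes only in rows, so rows that repeat a pose let the fingers close. It gives the time, the measured TCP pose, the force, the opening and the grip force at its end, in the units of the state.
- ctrl.get_state(): the state, without advancing time (a new reading comes with each control period).
- ctrl.read_camera(name): name is "side" or "top" or "wrist"; returns a dict with "img" (480x640x3 uint8, red, green, blue), "depth" (480x640 float32, m along the optical axis (not along the pixel's ray), 0 where there is no reading), "camera_matrix" (3x3 intrinsics, pixels), "xyz" and "rotation" of the camera in the world; the wrist camera has in their place "tool_from_camera" (4x4, takes a point from camera to tool coordinates, whose origin is the TCP and whose axes are the flange's). Camera axes: x right, y up, looking along -z (the intrinsics and any distortion apply to the point x, -y, -z); pixel columns grow to the right and rows downward; lengths in m; the calibration is good to about 2 mm. A picture is of the moment at which its call begins: read the wrist's pose just before it.
- ctrl.sign_off(): hands the job in; it is judged then, once.
The state is a dict: "time": time; "qpos": joint angles; "dq": joint speeds; "joint_efforts": joint torques, N m; "eef_pos": TCP position; "tcp_rot": TCP orientation; "contact_force": force on the tool from outside, world axes, zero at the start; "wrist_torque": the same for the moment, N m; "opening": opening from 0.0 (shut) to 1.0 (fully open); "finger_force": force on a finger pad.
Only numpy, scipy, OpenCV 4.12 (cv2) and the standard library are available. Lean on these libraries where they do the work, as an engineer would, in place of code of your own. Each camera call takes 0.05 s, during which the arm holds its last target. There are 200 camera calls.

## Working session

There is one attempt and no reset: what is moved stays moved. The work goes in short steps, Python scripts to look and compute and a shell command to move; the robot and the scene stay as the last step left them, time stands still between calls to the robot, and variables do not carry over. Pictures are saved under pics/ and viewed, at most 14 in all, crops included, and the job is handed in when it is done.

```bash
mkdir -p pics; python3 - <<'E'
from plant import ctrl
import cv2,numpy as np
s=ctrl.get_state();print({k:np.round(v,3).tolist() for k,v in s.items()})
for n in("top","side"):
    c=ctrl.read_camera(n);cv2.imwrite(f"pics/{n}0.png",c["img"][:,:,::-1]);np.savez(f"{n}0.npz",**c)
    print(n,c["camera_matrix"].tolist(),np.round(c["xyz"],3),np.round(c["rotation"],3).tolist(),[k for k in c],c['depth'].min(),c['depth'].max())
E
```

```text
{'time': 0.0, 'qpos': [-1.328, 0.287, 1.578, -0.0, 1.279, -0.15], 'dq': [-0.0, -0.001, -0.0, -0.002, -0.001, 0.001], 'joint_efforts': [0.001, -40.598, -29.262, -0.0, 0.006, 0.0], 'eef_pos': [0.258, -0.623, 0.23], 'tcp_rot': [0.981, 0.195, -0.0, -0.001], 'contact_force': [0.563, -0.984, 0.304], 'wrist_torque': [0.015, -0.007, 0.021], 'finger_force': 0.0, 'opening': 0.998}
top [[455.10418222946277, 0.0, 325.7892413933285], [0.0, 455.10418222946277, 242.0874795679459], [0.0, 0.0, 1.0]] [ 0.505 -0.002  0.809] [-0.027, 0.015, 0.713, -0.701] ['img', 'depth', 'camera_matrix', 'xyz', 'rotation'] 0.0 1.6420267
side [[461.8154707220497, 0.0, 325.8081488329781], [0.0, 461.8154707220497, 239.9224082897939], [0.0, 0.0, 1.0]] [ 0.099 -0.538  0.486] [0.453, -0.165, -0.31, 0.82] ['img', 'depth', 'camera_matrix', 'xyz', 'rotation'] 0.0 2.8548787
```

View pics/top0.png

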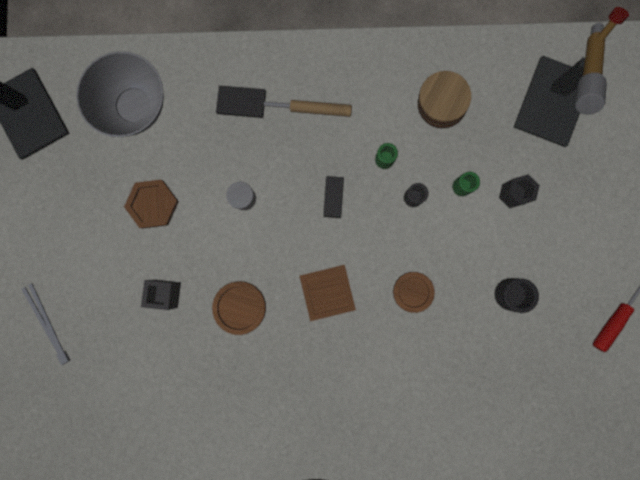

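View pics/side0.png

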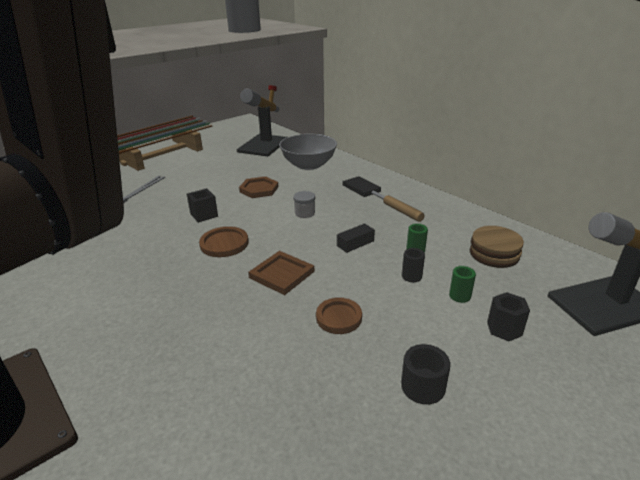

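Top view: the trays are hex (151,204), large round (239,307), square (328,292) and small round (413,292). The moulds are square (160,294), small round (416,195), hex (519,191) and large round (517,295). What could be mistaken for the small round mould: green cups (387,155) and (467,183), tin (240,195), block (334,197). The dark grey cup at (416,195) is the one to take. The side view shows the same cup at (413,265), in front of the greens at (417,238) and (462,283).

```bash
cat > h.py <<'E'
import numpy as np,cv2
from scipy.spatial.transform import Rotation as R
def plane(c,px,z):
    K=c["camera_matrix"];px=np.atleast_2d(px).astype(float)
    d=np.c_[(px[:,0]-K[0,2])/K[0,0],-(px[:,1]-K[1,2])/K[1,1],-np.ones(len(px))]
    r=c["rotation"];M=R.from_quat(r).as_matrix() if np.size(r)==4 else np.array(r)
    d=d@M.T;o=np.array(c["xyz"]);t=(z-o[2])/d[:,2];return o+d*t[:,None]
def cloud(c):
    v,u=np.mgrid[:480,:640];K=c["camera_matrix"];D=c["depth"]
    p=np.stack([(u-K[0,2])/K[0,0]*D,-(v-K[1,2])/K[1,1]*D,-D],-1)
    r=c["rotation"];M=R.from_quat(r).as_matrix() if np.size(r)==4 else np.array(r)
    return p@M.T+np.array(c["xyz"])
E
python3 - <<'E'
from h import *
c=dict(np.load("top0.npz"));P=cloud(c);img=c["img"]
print("bench z",np.median(P[350:400,150:400,2]),P[350:400,150:400,2].std())
hsv=cv2.cvtColor(img,cv2.COLOR_RGB2HSV)
dark=(hsv[...,2]<75).astype(np.uint8)
wood=((hsv[...,1]>80)&(hsv[...,0]<25)).astype(np.uint8)
S={'m_small':(416,195,.05),'m_large':(517,295,.05),'m_sq':(160,294,.05),'m_hex':(519,191,.05),
't_small':(413,292,.014),'t_large':(239,307,.014),'t_sq':(328,292,.014),'t_hex':(151,204,.014),'tin':(240,195,.044),'block':(334,197,.028),'g1':(387,155,.05),'g2':(467,183,.05)}
for n,(u,v,z) in S.items():
    w=40;m=np.zeros((480,640),np.uint8);sl=np.s_[max(v-w,0):v+w,u-w:u+w]
    hh=(np.abs(P[...,2]-z)<.007).astype(np.uint8)
    m[sl]=hh[sl]
    k,lab,st,_=cv2.connectedComponentsWithStats(m);i=1+np.argmax(st[1:,4])
    cs,_=cv2.findContours((lab==i).astype(np.uint8),0,1);ct=max(cs,key=cv2.contourArea)[:,0]
    q=plane(c,ct,z)[:,:2].astype(np.float32)*1000
    (cx,cy),r=cv2.minEnclosingCircle(q);rr=cv2.minAreaRect(q)
    zz=P[...,2][lab==i]
    print(n,'circ',round(cx,1),round(cy,1),'d',round(2*r,1),'rect',np.round(rr[0],1),np.round(rr[1],1),round(rr[2],1),'r',round(np.hypot(cx,cy)),'z',np.round(np.median(zz),3))
E
```

```text
bench z 0.0007466240770382937 0.05001443106402698
m_small circ 629.8 -144.4 d 36.7 rect [ 630.2 -144.5] [34.4 35.8] 43.4 r 646 z 0.05
m_large circ 457.2 -308.7 d 59.7 rect [ 456.3 -309.2] [57.3 56. ] 87.7 r 552 z 0.05
m_sq circ 467.5 295.2 d 66.3 rect [467.5 295.1] [48.7 46.5] 82.9 r 553 z 0.05
m_hex circ 633.0 -320.8 d 55.5 rect [ 632.9 -320.8] [46.2 55.5] 15.0 r 710 z 0.05
t_small circ 463.5 -139.1 d 72.4 rect [ 463.8 -139.8] [71. 69.] 89.0 r 484 z 0.014
t_large circ 440.7 164.9 d 94.6 rect [440.6 165.1] [92.7 93. ] 44.5 r 471 z 0.014
t_sq circ 464.6 10.2 d 113.7 rect [464.7  10.6] [81.9 81.8] 12.9 r 465 z 0.014
t_hex circ 626.3 321.0 d 95.3 rect [626.5 320.9] [83.  93.4] 6.0 r 704 z 0.014
tin circ 634.1 155.9 d 47.3 rect [634.1 155.6] [46.2 44.6] 88.9 r 653 z 0.044
block circ 631.1 -3.3 d 75.5 rect [631.1  -3.2] [31.9 70.3] 84.9 r 631 z 0.028
g1 circ 698.8 -95.2 d 37.1 rect [698.8 -95.6] [33.7 35.9] 88.6 r 705 z 0.05
g2 circ 647.3 -230.9 d 37.7 rect [ 646.7 -230.6] [35.  35.6] 88.0 r 687 z 0.05
```

```bash
cat >> h.py <<'E'
def go(x,y,z,psi):
    "needed move in tool axes (cm, deg) to world mm x,y,z and yaw psi"
    from plant import ctrl
    s=ctrl.get_state();M=R.from_quat(s["tcp_rot"]).as_matrix();p=np.array(s["eef_pos"])
    d=M.T@(np.array([x,y,z])/1000-p)*100
    now=np.degrees(np.arctan2(M[1,0],M[0,0]))
    print("dx %.2f dy %.2f dz %.2f twist %.1f (now %s psi %.1f t %.1f)"%(*d,now-psi,np.round(p*1000,1),now,s["time"]))
E
python3 - <<'E'
from h import *
t=cv2.imread("pics/top0.png");s=cv2.imread("pics/side0.png")
f=lambda i,u,v,w,h:cv2.resize(i[v-h//2:v+h//2,u-w//2:u+w//2],(400,300),interpolation=cv2.INTER_CUBIC)
a=np.vstack([np.hstack([f(t,440,180,136,102),f(s,435,265,136,102)]),np.hstack([f(t,160,294,72,54),f(t,519,191,72,54)])])
cv2.imwrite("pics/crop.png",np.clip(a*1.6,0,255).astype(np.uint8))
go(457,-309,120,0);go(457,-309,12,0)
E
```

```text
dx 30.38 dy -21.38 dz 11.06 twist 22.5 (now [ 258.2 -623.   230.1] psi 22.5 t 0.1)
dx 30.38 dy -21.35 dz 21.86 twist 22.5 (now [ 258.2 -623.   230.1] psi 22.5 t 0.1)
```

View pics/crop.png

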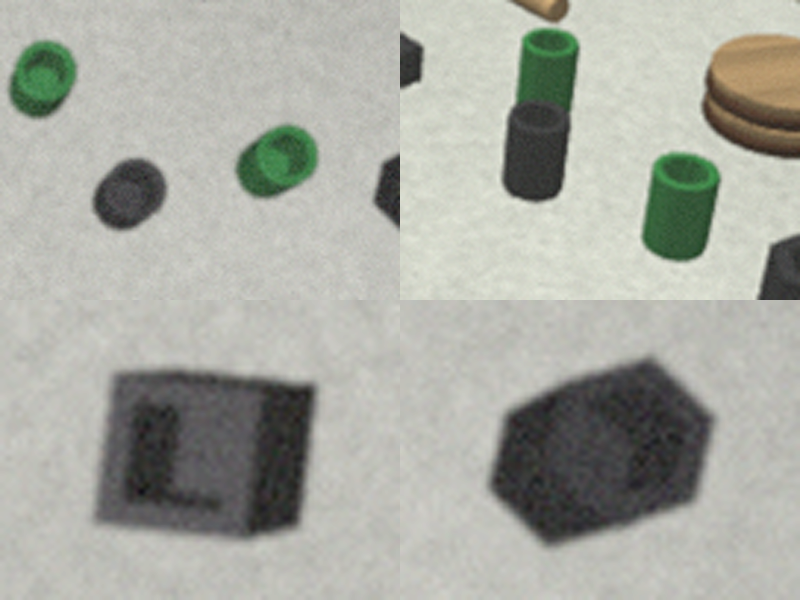

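The dark cup at crop (130,195) is grey, 36 mm and hollow up. The two cups with green walls are the look-alikes. The square and hex moulds are also hollow up. I start with the large round mould.

```bash
G='{"dx":30.4,"dy":-21.4,"dz":11,"twist":22.5}'; python3 -m pendant '[{"dx":30.4,"dy":-21.4,"dz":11,"twist":22.5},{"dx":30.4,"dy":-21.4,"dz":11,"twist":22.5},{"dx":30.4,"dy":-21.4,"dz":11,"twist":22.5},{"dx":30.4,"dy":-21.4,"dz":11,"twist":22.5},{"dx":30.4,"dy":-21.4,"dz":11,"twist":22.5},{"dx":30.4,"dy":-21.4,"dz":11,"twist":22.5},{"dx":30.4,"dy":-21.4,"dz":11,"twist":22.5},{"dx":30.4,"dy":-21.4,"dz":11,"twist":22.5},{"dx":30.4,"dy":-21.4,"dz":11,"twist":22.5},{"dx":30.4,"dy":-21.4,"dz":11,"twist":22.5}]' 100 40
python3 -c "
from h import *;go(457,-309,12,0)"
```

```text
time: 1.35
eef_pos: [0.457, -0.3112, 0.122]
tcp_rot: [1.0, -0.001, 0.0, 0.001]
contact_force: [-0.8, 0.2, 0.5]
opening: 0.999
finger_force: 0.0
dx -0.01 dy -0.23 dz 11.00 twist -0.1 (now [ 457.  -311.2  122. ] psi -0.1 t 1.4)
```

```bash
python3 -m pendant '[{"dy":-0.2,"dz":3},{"dy":-0.2,"dz":6},{"dy":-0.2,"dz":8},{"dy":-0.2,"dz":9.5},{"dy":-0.2,"dz":11},{"dy":-0.2,"dz":11},{"dy":-0.2,"dz":11}]' && python3 -m pendant '[{},{},{},{},{},{},{},{}]' 0 40; python3 -c "
from h import *;go(457,-309,12,0)"
```

```text
dx -0.01 dy -0.23 dz 11.00 twist -0.1 (now [ 457.  -311.2  122. ] psi -0.1 t 1.4)$[0]: bad value
```

```bash
python3 -m pendant '[{"dx":0,"dy":-0.2,"dz":3,"twist":0},{"dx":0,"dy":-0.2,"dz":6,"twist":0},{"dx":0,"dy":-0.2,"dz":8,"twist":0},{"dx":0,"dy":-0.2,"dz":9.5,"twist":0},{"dx":0,"dy":-0.2,"dz":11,"twist":0},{"dx":0,"dy":-0.2,"dz":11,"twist":0},{"dx":0,"dy":-0.2,"dz":11,"twist":0}]' && python3 -m pendant '[{"dx":0,"dy":0,"dz":0,"twist":0},{"dx":0,"dy":0,"dz":0,"twist":0},{"dx":0,"dy":0,"dz":0,"twist":0},{"dx":0,"dy":0,"dz":0,"twist":0},{"dx":0,"dy":0,"dz":0,"twist":0},{"dx":0,"dy":0,"dz":0,"twist":0},{"dx":0,"dy":0,"dz":0,"twist":0},{"dx":0,"dy":0,"dz":0,"twist":0}]' 0 40; python3 -c "
from h import *;go(457,-309,12,0)"
```

```text
time: 2.22
eef_pos: [0.4578, -0.308, 0.0119]
tcp_rot: [1.0, 0.0, 0.0, 0.0]
contact_force: [0.2, 0.4, 0.3]
opening: 1.002
finger_force: 0.0
time: 3.22
eef_pos: [0.4581, -0.3083, 0.0127]
tcp_rot: [1.0, 0.0, 0.001, 0.001]
contact_force: [-0.3, 0.3, 5.9]
opening: 0.678
finger_force: 43.5
dx -0.11 dy 0.07 dz 0.07 twist 0.0 (now [ 458.1 -308.3   12.7] psi 0.0 t 3.2)
```

```bash
python3 -m pendant '[{"dx":0,"dy":0,"dz":-1,"twist":0},{"dx":0,"dy":0,"dz":-3,"twist":0},{"dx":0,"dy":0,"dz":-6,"twist":0},{"dx":0,"dy":0,"dz":-9,"twist":0},{"dx":0,"dy":0,"dz":-10,"twist":0},{"dx":0,"dy":0,"dz":-10,"twist":0}]' && python3 -m pendant '[{"dx":0,"dy":-2,"dz":0,"twist":0},{"dx":-0.2,"dy":-6,"dz":0,"twist":0},{"dx":-0.5,"dy":-12,"dz":0,"twist":0},{"dx":-0.7,"dy":-18,"dz":0,"twist":0},{"dx":-0.9,"dy":-24,"dz":0,"twist":0},{"dx":-1.1,"dy":-30,"dz":0,"twist":0},{"dx":-1.3,"dy":-36,"dz":0,"twist":0},{"dx":-1.5,"dy":-41.5,"dz":0,"twist":0},{"dx":-1.7,"dy":-45.5,"dz":0,"twist":0},{"dx":-1.7,"dy":-47.4,"dz":0,"twist":0}]'; python3 -m pendant '[{"dx":0,"dy":0,"dz":0,"twist":0},{"dx":0,"dy":0,"dz":0,"twist":0}]'; python3 -c "
from h import *;go(441,165,18.5,0)"
```

```text
time: 3.98
eef_pos: [0.4573, -0.3074, 0.1114]
tcp_rot: [1.0, 0.0, 0.0, 0.0]
contact_force: [-0.0, 0.0, -1.5]
opening: 0.683
finger_force: 43.3
time: 5.22
eef_pos: [0.4375, 0.1691, 0.1096]
tcp_rot: [1.0, 0.002, -0.002, 0.0]
contact_force: [-0.6, -0.0, -2.2]
opening: 0.674
finger_force: 43.5
time: 5.48
eef_pos: [0.4391, 0.1663, 0.1103]
tcp_rot: [1.0, 0.0, -0.001, 0.0]
contact_force: [0.5, -0.2, -2.2]
opening: 0.679
finger_force: 43.5
dx 0.21 dy 0.12 dz 9.18 twist 0.0 (now [439.1 166.3 110.3] psi 0.0 t 5.5)
```

```bash
python3 -m pendant '[{"dx":0.2,"dy":0.1,"dz":2,"twist":0},{"dx":0.2,"dy":0.1,"dz":4.5,"twist":0},{"dx":0.2,"dy":0.1,"dz":6.5,"twist":0},{"dx":0.2,"dy":0.1,"dz":7.8,"twist":0},{"dx":0.2,"dy":0.1,"dz":8.4,"twist":0},{"dx":0.2,"dy":0.1,"dz":8.7,"twist":0},{"dx":0.2,"dy":0.1,"dz":8.7,"twist":0},{"dx":0.2,"dy":0.1,"dz":8.7,"twist":0}]'; python3 -c "
from h import *;go(441,165,18.5,0)"
```

```text
time: 6.48
eef_pos: [0.4428, 0.1656, 0.025]
tcp_rot: [1.0, 0.0, 0.001, -0.0]
contact_force: [0.0, 0.3, -1.5]
opening: 0.68
finger_force: 43.5
dx -0.18 dy 0.06 dz 0.64 twist 0.0 (now [442.8 165.6  25. ] psi 0.0 t 6.5)
```

```bash
python3 -m pendant '[{"dx":-0.1,"dy":0,"dz":0.15,"twist":0},{"dx":-0.1,"dy":0,"dz":0.3,"twist":0},{"dx":-0.1,"dy":0,"dz":0.4,"twist":0},{"dx":-0.1,"dy":0,"dz":0.5,"twist":0},{"dx":-0.1,"dy":0,"dz":0.55,"twist":0},{"dx":-0.1,"dy":0,"dz":0.55,"twist":0}]';python3 -c "
from h import *;go(441,165,18.5,0)"
```

```text
time: 7.22
eef_pos: [0.4413, 0.1655, 0.0188]
tcp_rot: [1.0, 0.0, -0.0, 0.0]
contact_force: [0.4, 0.2, -2.1]
opening: 0.677
finger_force: 43.5
dx -0.03 dy 0.05 dz 0.03 twist 0.0 (now [441.3 165.5  18.8] psi 0.0 t 7.2)
```

Not touching yet (−2 N), so I lower in half-millimetre steps.

```bash
python3 -m pendant '[{"dx":0,"dy":0,"dz":0.05,"twist":0},{"dx":0,"dy":0,"dz":0.05,"twist":0}]'; python3 -m pendant '[{"dx":0,"dy":0,"dz":0.05,"twist":0},{"dx":0,"dy":0,"dz":0.05,"twist":0}]'
```

```text
time: 7.48
eef_pos: [0.4414, 0.1655, 0.0187]
tcp_rot: [1.0, 0.0, -0.0, 0.0]
contact_force: [-2.6, 0.2, 3.0]
opening: 0.678
finger_force: 43.8
time: 7.72
eef_pos: [0.4413, 0.1655, 0.0186]
tcp_rot: [1.0, 0.0, -0.0, 0.0]
contact_force: [-4.1, -0.6, 6.3]
opening: 0.678
finger_force: 44.2
```

```bash
python3 -m pendant '[{"dx":0,"dy":0,"dz":0,"twist":0},{"dx":0,"dy":0,"dz":0,"twist":0},{"dx":0,"dy":0,"dz":0,"twist":0},{"dx":0,"dy":0,"dz":0,"twist":0},{"dx":0,"dy":0,"dz":-1,"twist":0},{"dx":0,"dy":0,"dz":-3,"twist":0},{"dx":0,"dy":0,"dz":-6,"twist":0},{"dx":0,"dy":0,"dz":-9,"twist":0},{"dx":0,"dy":0,"dz":-10,"twist":0}]' 95; python3 - <<'E'
from h import *
go(467.5,295,120,-7);go(467.5,295,12,-7)
E
```

```text
time: 8.85
eef_pos: [0.4428, 0.1658, 0.1205]
tcp_rot: [1.0, 0.0, 0.002, -0.0]
contact_force: [-0.6, -0.7, 0.0]
opening: 0.952
finger_force: 0.0
dx 2.48 dy -12.92 dz 0.07 twist 7.0 (now [442.8 165.8 120.5] psi 0.0 t 8.8)
dx 2.42 dy -12.92 dz 10.87 twist 7.0 (now [442.8 165.8 120.5] psi 0.0 t 8.8)
```

```bash
python3 -m pendant '[{"dx":0.8,"dy":-4,"dz":0,"twist":3},{"dx":1.8,"dy":-9,"dz":0,"twist":7},{"dx":2.5,"dy":-12.9,"dz":0,"twist":7},{"dx":2.5,"dy":-12.9,"dz":0,"twist":7},{"dx":2.5,"dy":-12.9,"dz":0,"twist":7},{"dx":2.5,"dy":-12.9,"dz":0,"twist":7}]' 90;  python3 -c "
from h import *;go(467.5,295,12,-7)"
```

```text
time: 9.6
eef_pos: [0.4659, 0.2935, 0.1174]
tcp_rot: [0.998, -0.062, -0.0, 0.0]
contact_force: [0.3, 0.7, 0.9]
opening: 0.897
finger_force: 0.0
dx 0.15 dy -0.18 dz 10.54 twist -0.1 (now [465.9 293.5 117.4] psi -7.1 t 9.6)
```

```bash
python3 -m pendant '[{"dx":0.1,"dy":-0.1,"dz":3,"twist":0},{"dx":0.1,"dy":-0.1,"dz":6,"twist":0},{"dx":0.1,"dy":-0.1,"dz":8.5,"twist":0},{"dx":0.1,"dy":-0.1,"dz":10,"twist":0},{"dx":0.1,"dy":-0.1,"dz":10.5,"twist":0},{"dx":0.1,"dy":-0.1,"dz":10.5,"twist":0},{"dx":0.1,"dy":-0.1,"dz":10.5,"twist":0}]' && python3 -m pendant '[{"dx":0,"dy":0,"dz":0,"twist":0},{"dx":0,"dy":0,"dz":0,"twist":0},{"dx":0,"dy":0,"dz":0,"twist":0},{"dx":0,"dy":0,"dz":0,"twist":0},{"dx":0,"dy":0,"dz":0,"twist":0},{"dx":0,"dy":0,"dz":0,"twist":0},{"dx":0,"dy":0,"dz":0,"twist":0},{"dx":0,"dy":0,"dz":0,"twist":0}]' 0 40; python3 -c "
from h import *;go(467.5,295,12,-7)"
```

```text
time: 10.48
eef_pos: [0.4682, 0.2957, 0.0139]
tcp_rot: [0.998, -0.061, 0.001, -0.0]
contact_force: [0.8, 0.6, -0.7]
opening: 0.897
finger_force: 0.0
time: 11.48
eef_pos: [0.468, 0.2957, 0.0135]
tcp_rot: [0.998, -0.061, 0.001, -0.0]
contact_force: [-0.7, -0.2, 5.5]
opening: 0.531
finger_force: 42.5
dx -0.04 dy 0.07 dz 0.15 twist 0.0 (now [468.  295.7  13.5] psi -7.0 t 11.5)
```

```bash
python3 -m pendant '[{"dx":0,"dy":0,"dz":-1,"twist":0},{"dx":0,"dy":0,"dz":-3,"twist":0},{"dx":0,"dy":0,"dz":-6,"twist":0},{"dx":0,"dy":0,"dz":-9,"twist":0},{"dx":0,"dy":0,"dz":-10,"twist":0},{"dx":0,"dy":0,"dz":-10,"twist":0}]' && python3 -m pendant '[{"dx":0.2,"dy":2,"dz":0,"twist":-2},{"dx":0.7,"dy":6,"dz":0,"twist":-6},{"dx":1.3,"dy":12,"dz":0,"twist":-10},{"dx":2,"dy":18,"dz":0,"twist":-15},{"dx":2.6,"dy":23,"dz":0,"twist":-18},{"dx":2.9,"dy":26.5,"dz":0,"twist":-20},{"dx":3.1,"dy":28.4,"dz":0,"twist":-20},{"dx":3.1,"dy":28.4,"dz":0,"twist":-20},{"dx":3.1,"dy":28.4,"dz":0,"twist":-20}]'; python3 -c "
from h import *;go(464.6,10.4,19.5,12.9)"
```

```text
time: 12.22
eef_pos: [0.4673, 0.2953, 0.1129]
tcp_rot: [0.998, -0.061, 0.0, -0.0]
contact_force: [0.2, -0.4, -1.2]
opening: 0.532
finger_force: 42.1
time: 13.35
eef_pos: [0.4628, 0.0103, 0.1117]
tcp_rot: [0.994, 0.113, -0.001, -0.001]
contact_force: [-0.2, -0.4, -1.7]
opening: 0.537
finger_force: 42.0
dx 0.20 dy 0.04 dz 9.22 twist 0.1 (now [462.8  10.3 111.7] psi 13.0 t 13.3)
```

```bash
python3 -m pendant '[{"dx":0.1,"dy":0,"dz":2,"twist":0},{"dx":0.1,"dy":0,"dz":4.5,"twist":0},{"dx":0.1,"dy":0,"dz":6.5,"twist":0},{"dx":0.1,"dy":0,"dz":7.8,"twist":0},{"dx":0.1,"dy":0,"dz":8.5,"twist":0},{"dx":0.1,"dy":0,"dz":8.8,"twist":0},{"dx":0.1,"dy":0,"dz":8.9,"twist":0},{"dx":0.1,"dy":0,"dz":8.9,"twist":0},{"dx":0.1,"dy":0,"dz":8.9,"twist":0}]'; python3 -m pendant '[{"dx":0,"dy":0,"dz":0.1,"twist":0},{"dx":0,"dy":0,"dz":0.1,"twist":0}]'; python3 -c "
from h import *;go(464.6,10.4,19.5,12.9)"
```

```text
time: 14.48
eef_pos: [0.4649, 0.0098, 0.0243]
tcp_rot: [0.994, 0.113, 0.0, 0.0]
contact_force: [0.6, -1.0, -0.9]
opening: 0.532
finger_force: 42.0
time: 14.72
eef_pos: [0.4645, 0.0099, 0.0228]
tcp_rot: [0.994, 0.113, -0.0, -0.0]
contact_force: [0.0, -0.1, -0.7]
opening: 0.532
finger_force: 42.0
dx 0.02 dy -0.05 dz 0.33 twist 0.1 (now [464.5   9.9  22.8] psi 13.0 t 14.7)
```

```bash
python3 -m pendant '[{"dx":0,"dy":0,"dz":0.1,"twist":0},{"dx":0,"dy":0,"dz":0.2,"twist":0},{"dx":0,"dy":0,"dz":0.25,"twist":0},{"dx":0,"dy":0,"dz":0.25,"twist":0}]'; python3 -m pendant '[{"dx":0,"dy":0,"dz":0.05,"twist":0},{"dx":0,"dy":0,"dz":0.05,"twist":0}]';python3 -m pendant '[{"dx":0,"dy":0,"dz":0.05,"twist":0},{"dx":0,"dy":0,"dz":0.05,"twist":0}]'
```

```text
time: 15.22
eef_pos: [0.4645, 0.01, 0.0203]
tcp_rot: [0.994, 0.113, -0.0, -0.0]
contact_force: [-0.3, 0.6, -1.7]
opening: 0.533
finger_force: 42.0
time: 15.48
eef_pos: [0.4645, 0.0099, 0.0198]
tcp_rot: [0.994, 0.113, -0.0, -0.0]
contact_force: [0.1, -0.1, -0.8]
opening: 0.532
finger_force: 42.0
time: 15.72
eef_pos: [0.4646, 0.0099, 0.0195]
tcp_rot: [0.994, 0.113, -0.0, -0.0]
contact_force: [-0.6, -0.3, 1.5]
opening: 0.531
finger_force: 42.3
```

```bash
python3 -m pendant '[{"dx":0,"dy":0,"dz":0,"twist":0},{"dx":0,"dy":0,"dz":0,"twist":0},{"dx":0,"dy":0,"dz":0,"twist":0},{"dx":0,"dy":0,"dz":0,"twist":0},{"dx":0,"dy":0,"dz":-1,"twist":0},{"dx":0,"dy":0,"dz":-3,"twist":0},{"dx":0,"dy":0,"dz":-6,"twist":0},{"dx":0,"dy":0,"dz":-9,"twist":0},{"dx":0,"dy":0,"dz":-10,"twist":0},{"dx":0,"dy":0,"dz":-10,"twist":0}]' 75; python3 - <<'E'
from h import *
from plant import ctrl
go(629.8,-144.4,120,0)
c=ctrl.read_camera("top");P=cloud(c);np.savez("top1.npz",**c)
cv2.imwrite("pics/t1.png",cv2.resize(c["img"][150:350,120:540,::-1],(800,381)))
for n,u,v in(("tray_large",239,307),("tray_sq",328,285)):
    m=np.zeros((480,640),np.uint8);sl=np.s_[v-40:v+40,u-40:u+40];m[sl]=(np.abs(P[...,2]-.056)<.006)[sl]
    cs,_=cv2.findContours(m,0,1);ct=max(cs,key=cv2.contourArea)[:,0];q=(plane(c,ct,.056)[:,:2]*1000).astype(np.float32)
    print(n,cv2.minEnclosingCircle(q),cv2.minAreaRect(q),np.median(P[...,2][m>0]))
E
```

```text
time: 16.98
eef_pos: [0.4649, 0.0099, 0.1199]
tcp_rot: [0.994, 0.113, 0.001, 0.0]
contact_force: [-0.7, 0.1, 0.2]
opening: 0.748
finger_force: 0.0
dx 12.60 dy 18.74 dz 0.02 twist 13.0 (now [464.9   9.9 119.9] psi 13.0 t 17.0)
tray_large ((439.7689208984375, 165.12693786621094), 29.179454803466797) ((439.5767822265625, 164.9995574951172), (56.286285400390625, 55.73936462402344), 89.60455322265625) 0.05623175073165387Traceback (most recent call last):
  File "<stdin>", line 8, in <module>
ValueError: max() iterable argument is empty
```

View pics/t1.png

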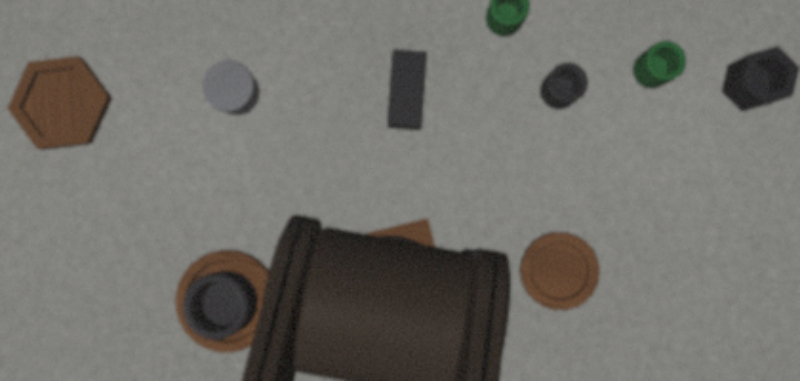

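The large round mould sits centred in its tray at crop (222,303), with its rim at z = 56 mm as expected. The arm hides the square tray for now. Next is the small round mould.

```bash
python3 -m pendant '[{"dx":2,"dy":3,"dz":0,"twist":5},{"dx":5,"dy":7.5,"dz":0,"twist":10},{"dx":8,"dy":12,"dz":0,"twist":13},{"dx":11,"dy":16.5,"dz":0,"twist":13},{"dx":12.6,"dy":18.7,"dz":0,"twist":13},{"dx":12.6,"dy":18.7,"dz":0,"twist":13},{"dx":12.6,"dy":18.7,"dz":0,"twist":13},{"dx":12.6,"dy":18.7,"dz":0,"twist":13}]' 68;  python3 -c "
from h import *;go(629.8,-144.4,12,0)"
```

```text
time: 18.02
eef_pos: [0.6283, -0.1428, 0.1186]
tcp_rot: [1.0, 0.0, -0.001, -0.0]
contact_force: [-0.6, -0.3, 0.2]
opening: 0.682
finger_force: 0.0
dx 0.17 dy 0.17 dz 10.66 twist 0.1 (now [ 628.3 -142.8  118.6] psi 0.1 t 18.0)
```

```bash
python3 -m pendant '[{"dx":0.1,"dy":0.1,"dz":3,"twist":0},{"dx":0.1,"dy":0.1,"dz":6,"twist":0},{"dx":0.1,"dy":0.1,"dz":8.5,"twist":0},{"dx":0.1,"dy":0.1,"dz":10,"twist":0},{"dx":0.1,"dy":0.1,"dz":10.6,"twist":0},{"dx":0.1,"dy":0.1,"dz":10.6,"twist":0},{"dx":0.1,"dy":0.1,"dz":10.6,"twist":0}]' && python3 -m pendant '[{"dx":0,"dy":0,"dz":0,"twist":0},{"dx":0,"dy":0,"dz":0,"twist":0},{"dx":0,"dy":0,"dz":0,"twist":0},{"dx":0,"dy":0,"dz":0,"twist":0},{"dx":0,"dy":0,"dz":0,"twist":0},{"dx":0,"dy":0,"dz":0,"twist":0},{"dx":0,"dy":0,"dz":0,"twist":0},{"dx":0,"dy":0,"dz":0,"twist":0}]' 0 40; python3 -c "
from h import *;go(463.5,-139.3,12,0)"
```

```text
time: 18.9
eef_pos: [0.6313, -0.1452, 0.0146]
tcp_rot: [1.0, 0.0, 0.001, 0.0]
contact_force: [0.2, -0.2, 1.0]
opening: 0.68
finger_force: 0.0
time: 19.9
eef_pos: [0.6312, -0.1452, 0.0145]
tcp_rot: [1.0, 0.0, 0.001, 0.0]
contact_force: [-1.3, 0.1, 5.7]
opening: 0.413
finger_force: 40.3
dx -16.77 dy -0.59 dz 0.22 twist 0.0 (now [ 631.2 -145.2   14.5] psi 0.0 t 19.9)
```

```bash
python3 -m pendant '[{"dx":0,"dy":0,"dz":-1,"twist":0},{"dx":0,"dy":0,"dz":-3,"twist":0},{"dx":0,"dy":0,"dz":-6,"twist":0},{"dx":0,"dy":0,"dz":-9,"twist":0},{"dx":0,"dy":0,"dz":-10,"twist":0},{"dx":0,"dy":0,"dz":-10,"twist":0}]' && python3 -m pendant '[{"dx":-2,"dy":0,"dz":0,"twist":0},{"dx":-6,"dy":-0.2,"dz":0,"twist":0},{"dx":-10.5,"dy":-0.4,"dz":0,"twist":0},{"dx":-14.5,"dy":-0.6,"dz":0,"twist":0},{"dx":-16.7,"dy":-0.6,"dz":0,"twist":0},{"dx":-16.7,"dy":-0.6,"dz":0,"twist":0},{"dx":-16.7,"dy":-0.6,"dz":0,"twist":0}]'; python3 -c "
from h import *;go(464.5,-139.3,20.5,0)"
```

```text
time: 20.65
eef_pos: [0.6307, -0.145, 0.1143]
tcp_rot: [1.0, 0.0, 0.001, 0.0]
contact_force: [-0.7, 0.4, -1.2]
opening: 0.414
finger_force: 39.9
time: 21.52
eef_pos: [0.4637, -0.139, 0.1129]
tcp_rot: [1.0, -0.0, -0.0, -0.0]
contact_force: [0.1, -0.4, 0.1]
opening: 0.414
finger_force: 39.9
dx 0.08 dy 0.04 dz 9.24 twist -0.0 (now [ 463.7 -139.   112.9] psi -0.0 t 21.5)
```

```bash
python3 -m pendant '[{"dx":0.1,"dy":0,"dz":2,"twist":0},{"dx":0.1,"dy":0,"dz":4.5,"twist":0},{"dx":0.1,"dy":0,"dz":6.5,"twist":0},{"dx":0.1,"dy":0,"dz":7.8,"twist":0},{"dx":0.1,"dy":0,"dz":8.5,"twist":0},{"dx":0.1,"dy":0,"dz":8.9,"twist":0},{"dx":0.1,"dy":0,"dz":9.0,"twist":0},{"dx":0.1,"dy":0,"dz":9.0,"twist":0}]'; python3 -m pendant '[{"dx":0,"dy":0,"dz":0.1,"twist":0},{"dx":0,"dy":0,"dz":0.1,"twist":0}]'; python3 -c "
from h import *;go(464.5,-139.3,20.5,0)"
```

```text
time: 22.52
eef_pos: [0.4648, -0.1391, 0.0238]
tcp_rot: [1.0, 0.0, 0.0, 0.0]
contact_force: [-0.3, -0.5, -0.3]
opening: 0.415
finger_force: 39.9
time: 22.78
eef_pos: [0.4645, -0.139, 0.0225]
tcp_rot: [1.0, 0.0, 0.0, 0.0]
contact_force: [-0.1, -0.0, -1.5]
opening: 0.416
finger_force: 39.9
dx 0.00 dy 0.03 dz 0.20 twist 0.0 (now [ 464.5 -139.    22.5] psi 0.0 t 22.8)
```

```bash
python3 -m pendant '[{"dx":0,"dy":0,"dz":0.1,"twist":0},{"dx":0,"dy":0,"dz":0.15,"twist":0},{"dx":0,"dy":0,"dz":0.15,"twist":0}]'; python3 -m pendant '[{"dx":0,"dy":0,"dz":0.05,"twist":0},{"dx":0,"dy":0,"dz":0.05,"twist":0}]';python3 -m pendant '[{"dx":0,"dy":0,"dz":0.05,"twist":0},{"dx":0,"dy":0,"dz":0.05,"twist":0}]'
```

```text
time: 23.15
eef_pos: [0.4644, -0.1389, 0.0208]
tcp_rot: [1.0, 0.0, -0.0, -0.0]
contact_force: [1.1, -0.6, -0.5]
opening: 0.416
finger_force: 39.9
time: 23.4
eef_pos: [0.4645, -0.139, 0.0205]
tcp_rot: [1.0, 0.0, 0.0, 0.0]
contact_force: [-0.5, 0.3, 1.1]
opening: 0.408
finger_force: 40.1
time: 23.65
eef_pos: [0.4645, -0.139, 0.0205]
tcp_rot: [1.0, 0.0, -0.0, -0.0]
contact_force: [-2.3, 1.0, 4.9]
opening: 0.415
finger_force: 40.5
```

```bash
python3 -m pendant '[{"dx":0,"dy":0,"dz":0,"twist":0},{"dx":0,"dy":0,"dz":0,"twist":0},{"dx":0,"dy":0,"dz":0,"twist":0},{"dx":0,"dy":0,"dz":0,"twist":0},{"dx":0,"dy":0,"dz":-1,"twist":0},{"dx":0,"dy":0,"dz":-3,"twist":0},{"dx":0,"dy":0,"dz":-6,"twist":0},{"dx":0,"dy":0,"dz":-9,"twist":0},{"dx":0,"dy":0,"dz":-10,"twist":0},{"dx":0,"dy":0,"dz":-10,"twist":0}]' 70; python3 - <<'E'
from h import *
go(633,-320.8,120,-15)
E
```

```text
time: 24.9
eef_pos: [0.4647, -0.1391, 0.1204]
tcp_rot: [1.0, 0.0, 0.001, 0.0]
contact_force: [-0.3, 0.5, 0.5]
opening: 0.702
finger_force: 0.0
dx 16.82 dy 18.17 dz 0.08 twist 15.0 (now [ 464.7 -139.1  120.4] psi 0.0 t 24.9)
```

```bash
python3 -m pendant '[{"dx":2,"dy":2.2,"dz":0,"twist":5},{"dx":6,"dy":6.5,"dz":0,"twist":10},{"dx":10,"dy":10.8,"dz":0,"twist":15},{"dx":14,"dy":15,"dz":0,"twist":15},{"dx":16.8,"dy":18.2,"dz":0,"twist":15},{"dx":16.8,"dy":18.2,"dz":0,"twist":15},{"dx":16.8,"dy":18.2,"dz":0,"twist":15},{"dx":16.8,"dy":18.2,"dz":0,"twist":15}]' 90;  python3 -c "
from h import *;go(633,-320.8,13,-15)"
```

```text
time: 25.9
eef_pos: [0.6315, -0.3196, 0.119]
tcp_rot: [0.991, -0.13, -0.001, -0.001]
contact_force: [0.6, -0.1, -0.4]
opening: 0.899
finger_force: 0.0
dx 0.20 dy 0.09 dz 10.60 twist 0.0 (now [ 631.5 -319.6  119. ] psi -15.0 t 25.9)
```

```bash
python3 -m pendant '[{"dx":0.1,"dy":0.1,"dz":3,"twist":0},{"dx":0.1,"dy":0.1,"dz":6,"twist":0},{"dx":0.1,"dy":0.1,"dz":8.5,"twist":0},{"dx":0.1,"dy":0.1,"dz":10,"twist":0},{"dx":0.1,"dy":0.1,"dz":10.6,"twist":0},{"dx":0.1,"dy":0.1,"dz":10.6,"twist":0},{"dx":0.1,"dy":0.1,"dz":10.6,"twist":0}]' && python3 -m pendant '[{"dx":0,"dy":0,"dz":0,"twist":0},{"dx":0,"dy":0,"dz":0,"twist":0},{"dx":0,"dy":0,"dz":0,"twist":0},{"dx":0,"dy":0,"dz":0,"twist":0},{"dx":0,"dy":0,"dz":0,"twist":0},{"dx":0,"dy":0,"dz":0,"twist":0},{"dx":0,"dy":0,"dz":0,"twist":0},{"dx":0,"dy":0,"dz":0,"twist":0}]' 0 40; python3 -c "
from h import *;go(626.3,321,12,6)"
```

```text
time: 26.78
eef_pos: [0.6339, -0.3227, 0.0152]
tcp_rot: [0.991, -0.13, 0.001, 0.001]
contact_force: [0.5, -0.2, -0.2]
opening: 0.898
finger_force: 0.0
time: 27.78
eef_pos: [0.6337, -0.3225, 0.0148]
tcp_rot: [0.991, -0.13, 0.001, 0.0]
contact_force: [-0.0, -0.7, 5.9]
opening: 0.533
finger_force: 42.8
dx -17.37 dy -61.97 dz 0.22 twist -21.0 (now [ 633.7 -322.5   14.8] psi -15.0 t 27.8)
```

```bash
python3 -m pendant '[{"dx":0,"dy":0,"dz":-1,"twist":0},{"dx":0,"dy":0,"dz":-3,"twist":0},{"dx":0,"dy":0,"dz":-6,"twist":0},{"dx":0,"dy":0,"dz":-9,"twist":0},{"dx":0,"dy":0,"dz":-10,"twist":0},{"dx":0,"dy":0,"dz":-10,"twist":0}]' && python3 -m pendant '[{"dx":-0.6,"dy":-2,"dz":0,"twist":0},{"dx":-1.7,"dy":-6,"dz":0,"twist":0},{"dx":-3.1,"dy":-11,"dz":0,"twist":0},{"dx":-4.6,"dy":-16.5,"dz":0,"twist":0},{"dx":-6.2,"dy":-22,"dz":0,"twist":0},{"dx":-7.7,"dy":-27.5,"dz":0,"twist":0},{"dx":-9.3,"dy":-33,"dz":0,"twist":0},{"dx":-10.6,"dy":-38,"dz":0,"twist":0},{"dx":-11.8,"dy":-42,"dz":0,"twist":0},{"dx":-12.3,"dy":-44,"dz":0,"twist":0}]'; python3 -c "
from h import *;go(626.3,321,115,-24)"
```

```text
time: 28.52
eef_pos: [0.6334, -0.3223, 0.1148]
tcp_rot: [0.991, -0.13, 0.001, 0.0]
contact_force: [-0.0, 0.0, -1.8]
opening: 0.529
finger_force: 42.3
time: 29.78
eef_pos: [0.626, 0.1378, 0.112]
tcp_rot: [0.992, -0.129, -0.002, 0.0]
contact_force: [-0.3, -0.1, -0.3]
opening: 0.534
finger_force: 42.3
dx -4.66 dy -17.72 dz -0.30 twist 9.2 (now [626.  137.8 112. ] psi -14.8 t 29.8)
```

```bash
python3 -m pendant '[{"dx":-0.8,"dy":-3,"dz":0,"twist":3},{"dx":-2.2,"dy":-8,"dz":0,"twist":6},{"dx":-3.5,"dy":-13,"dz":0,"twist":9},{"dx":-4.5,"dy":-16.5,"dz":0,"twist":9},{"dx":-4.9,"dy":-17.9,"dz":0,"twist":9},{"dx":-4.9,"dy":-17.9,"dz":0,"twist":9},{"dx":-4.9,"dy":-17.9,"dz":0,"twist":9},{"dx":-4.9,"dy":-17.9,"dz":0,"twist":9}]'; python3 -c "
from h import *;go(626.3,321,20.8,-24)"
```

```text
time: 30.78
eef_pos: [0.6274, 0.3188, 0.1138]
tcp_rot: [0.978, -0.209, -0.0, 0.0]
contact_force: [-0.0, -1.5, -1.8]
opening: 0.535
finger_force: 42.1
dx -0.19 dy -0.16 dz 9.30 twist -0.1 (now [627.4 318.8 113.8] psi -24.1 t 30.8)
```

```bash
python3 -m pendant '[{"dx":-0.2,"dy":-0.1,"dz":2,"twist":0},{"dx":-0.2,"dy":-0.1,"dz":4.5,"twist":0},{"dx":-0.2,"dy":-0.1,"dz":6.5,"twist":0},{"dx":-0.2,"dy":-0.1,"dz":7.8,"twist":0},{"dx":-0.2,"dy":-0.1,"dz":8.5,"twist":0},{"dx":-0.2,"dy":-0.1,"dz":8.9,"twist":0},{"dx":-0.2,"dy":-0.1,"dz":9.0,"twist":0},{"dx":-0.2,"dy":-0.1,"dz":9.0,"twist":0}]'; python3 -m pendant '[{"dx":0,"dy":0,"dz":0.1,"twist":0},{"dx":0,"dy":0,"dz":0.1,"twist":0}]'; python3 -c "
from h import *;go(626.3,321,20.8,-24)"
```

```text
time: 31.78
eef_pos: [0.6262, 0.3222, 0.0246]
tcp_rot: [0.978, -0.208, 0.001, -0.0]
contact_force: [-0.7, 0.2, 0.2]
opening: 0.532
finger_force: 42.2
time: 32.02
eef_pos: [0.6258, 0.3221, 0.0231]
tcp_rot: [0.978, -0.208, 0.0, -0.0]
contact_force: [0.5, -0.0, -0.9]
opening: 0.532
finger_force: 42.2
dx 0.09 dy 0.08 dz 0.23 twist 0.0 (now [625.8 322.1  23.1] psi -24.0 t 32.0)
```

```bash
python3 -m pendant '[{"dx":0,"dy":0,"dz":0.1,"twist":0},{"dx":0,"dy":0,"dz":0.2,"twist":0},{"dx":0,"dy":0,"dz":0.2,"twist":0}]'; python3 -m pendant '[{"dx":0,"dy":0,"dz":0.05,"twist":0},{"dx":0,"dy":0,"dz":0.05,"twist":0}]';python3 -m pendant '[{"dx":0,"dy":0,"dz":0.05,"twist":0},{"dx":0,"dy":0,"dz":0.05,"twist":0}]'
```

```text
time: 32.4
eef_pos: [0.6257, 0.322, 0.0208]
tcp_rot: [0.978, -0.208, 0.0, -0.0]
contact_force: [-0.1, 0.5, 0.4]
opening: 0.535
finger_force: 42.4
time: 32.65
eef_pos: [0.6258, 0.322, 0.0208]
tcp_rot: [0.978, -0.208, -0.0, 0.0]
contact_force: [-1.1, -0.2, 2.6]
opening: 0.531
finger_force: 42.5
time: 32.9
eef_pos: [0.6257, 0.322, 0.0207]
tcp_rot: [0.978, -0.208, -0.0, 0.0]
contact_force: [-3.0, -1.6, 4.8]
opening: 0.535
finger_force: 42.9
```

```bash
python3 -m pendant '[{"dx":0,"dy":0,"dz":0,"twist":0},{"dx":0,"dy":0,"dz":0,"twist":0},{"dx":0,"dy":0,"dz":0,"twist":0},{"dx":0,"dy":0,"dz":0,"twist":0},{"dx":0,"dy":0,"dz":-1,"twist":0},{"dx":0,"dy":0,"dz":-3,"twist":0},{"dx":0,"dy":0,"dz":-6,"twist":0},{"dx":0,"dy":0,"dz":-10,"twist":0},{"dx":0,"dy":0,"dz":-15,"twist":0},{"dx":0,"dy":0,"dz":-15,"twist":0}]' 80; python3 -m pendant '[{"dx":0,"dy":-5,"dz":-2,"twist":0},{"dx":-3,"dy":-10,"dz":-4,"twist":0},{"dx":-8,"dy":-15,"dz":-4,"twist":0},{"dx":-12,"dy":-20,"dz":-4,"twist":0},{"dx":-15,"dy":-22,"dz":-4,"twist":0},{"dx":-15,"dy":-22,"dz":-4,"twist":0},{"dx":-15,"dy":-22,"dz":-4,"twist":0}]'; python3 - <<'E'
from h import *
from plant import ctrl
c=ctrl.read_camera("top");P=cloud(c);s=ctrl.read_camera("side")
cv2.imwrite("pics/t2.png",c["img"][:,:,::-1]);cv2.imwrite("pics/s2.png",s["img"][:,:,::-1])
for n,u,v,z in(("large",239,307,.056),("sq",328,285,.056),("small",413,292,.056),("hex",151,204,.056),("tin",240,195,.044),("block",334,197,.028)):
    m=np.zeros((480,640),np.uint8);sl=np.s_[v-40:v+40,u-40:u+40];m[sl]=(np.abs(P[...,2]-z)<.006)[sl]
    cs,_=cv2.findContours(m,0,1)
    if not cs: print(n,"hidden");continue
    ct=max(cs,key=cv2.contourArea)[:,0];q=(plane(c,ct,z)[:,:2]*1000).astype(np.float32)
    print(n,np.round(cv2.minEnclosingCircle(q)[0],1),[np.round(a,1) for a in cv2.minAreaRect(q)],np.median(P[...,2][m>0]))
E
```

```text
time: 34.15
eef_pos: [0.6294, 0.3234, 0.1792]
tcp_rot: [0.978, -0.208, 0.006, -0.004]
contact_force: [0.5, -0.3, 0.9]
opening: 0.8
finger_force: 0.0
time: 35.02
eef_pos: [0.5782, 0.5835, 0.2097]
tcp_rot: [0.978, -0.208, 0.0, 0.0]
contact_force: [0.6, -0.5, 0.6]
opening: 0.797
finger_force: 0.0
large [439.9 165.4] [array([439.6, 165. ]), array([56.3, 55.7]), np.float64(89.6)] 0.056211735900921544
sq [464.1  10.9] [array([464.6,  10.9]), array([46.1, 46. ]), np.float64(13.1)] 0.05659222819585241
small [ 464.3 -137.7] [array([ 463.4, -137.4]), array([34.4, 34.4]), np.float64(88.4)] 0.05608158552232989
hex [624.4 320.8] [array([624.5, 320.7]), array([48.9, 51. ]), np.float64(65.3)] 0.05587886585857971
tin [634.1 156. ] [array([634.1, 155.7]), array([46.1, 44.6]), np.float64(88.9)] 0.04416680597478939
block [631.2  -2.7] [array([631.1,  -3.2]), array([31.9, 70.3]), np.float64(84.9)] 0.028191042759291296
```

View pics/t2.png

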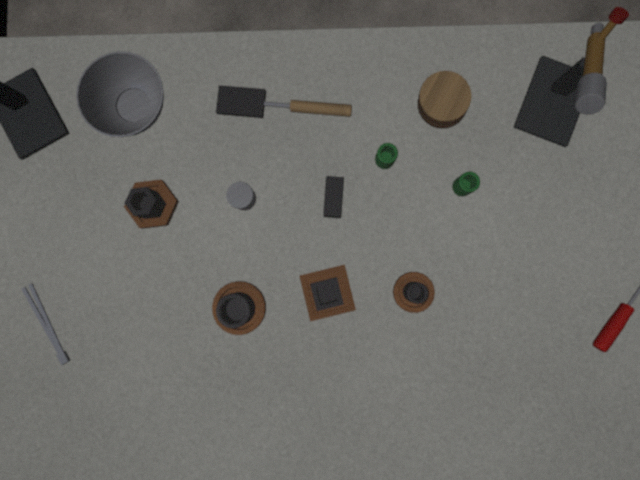

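View pics/s2.png

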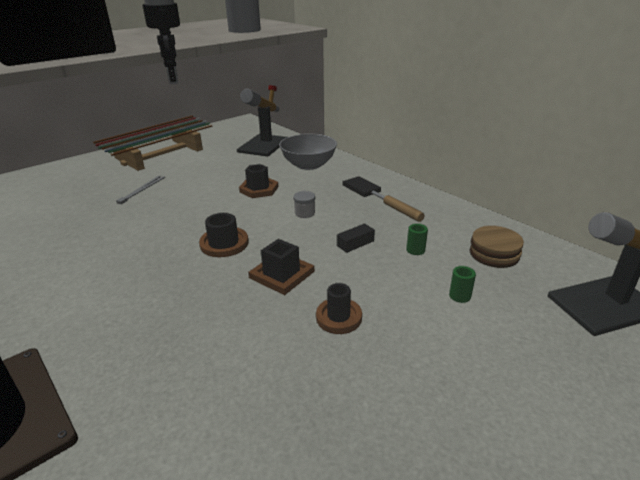

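All four moulds stand upright, hollow up, in their own trays: top view hex (146,202), large round (236,310), square (328,292), small round (416,292). Their rims are all at about 56 mm, which means flat on the recess floors. The tin, the block and the green cups have not moved, and the arm is clear.

```bash
python3 -c "
from plant import ctrl;print(ctrl.sign_off())"
```

```text
the job is handed in; nothing more can be done
None
```

The job is handed in after about 35 s of the 109 s: all four moulds stand upright, hollow up and flat in their matching trays, and the tin, the block and the green look-alikes were not moved.

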